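Stand a spherometer on the crown of a convex lens

TASK

Lift the digital spherometer off its round setting flat and stand it on the crown of the convex glass lens, so that it balances there by itself, upright and centred, with all three feet on the glass and its plunger pushed in to give a reading. Set it down gently; keep the gripper off the lens, the mirror and their holders, and leave the mirror and the other things on the bench as they are.

Things in the scene. Friction and masses are not known exactly. Their poses are not given: they have to be found in the camera images.
- spherometer: Loose instrument 138 mm tall, about 0.42 kg. From below: three 9 mm steel ball feet on a circle of 27 mm radius, steel ring base 69 mm across (8.5 to 31 mm up), thin stem, dark blue-grey box-shaped indicator housing, spindle cap. Origin: on its axis, level with the feet's lowest points; z up; display on the -x face. Starts on the flat, yaw -1.5 to 1.5 rad. Centre of mass about 50 mm up.
- housing (a point): Point in the indicator housing on the spherometer's axis, 105 mm above its feet, a good height for the TCP from above. The housing is an upright flat-sided box 24 mm thick (x of the spherometer) by 56 mm wide (y), 58 to 128 mm above the feet; grip it across either, across the width keeps clear of the display. The spindle cap on top is 10 mm high.
- plunger (a joint): Sprung plunger in the middle of the three feet, in m: 0 when its tip is level with the feet (on the flat), positive as it is pushed up into the base, -0.002 hanging free. The spring pushes with 0.6 N at 0 and 60 N/m more going in. It reads about 0.0047 with all three feet on the convex lens.
- flat: Setting flat: a round glass plate in a black and aluminium mount, 124 mm across, its top 18 mm above the bench, fixed. Origin: centre of its underside. The spherometer stands on it at the start.
- lens: Convex lens: pale green glass dome 100 mm across, spherical top of 75 mm radius, level in a fixed self-centring holder (round base 148 mm across, tapered dark bezel, three black jaws 40 mm high, brass thumbscrew to 90 mm on the -x side). Origin: centre of the holder's underside; glass edge at 38 mm, crown at 57 mm.
- crown (a point): Highest point of the convex lens, at its centre, 57 mm above the bench. With all feet on the glass and centred, the spherometer's origin is 4.7 mm below this point.
- mirror: Concave mirror, a silvery hollow dish 100 mm across with its rim 50 mm high, in a holder like the lens's. Fixed; not to be touched. Origin: centre of the holder's underside. Lens, mirror and flat swap places between starts.
- blower: Red rubber blower bulb standing on end, 62 mm across, 105 mm tall, loose; leave it. Origin: centre of its underside.
- bottle: Amber dropper bottle, 48 mm across, 95 mm tall, loose; leave it. Origin: centre of its underside.
- tissue_box: Blue and white box of lens tissue, 120 x 70 x 60 mm, loose; leave it. Origin: centre of its underside.
- caliper: Digital caliper lying flat, 190 mm long, 13 mm high, loose; leave it. Origin: under the middle of its beam; the beam runs along its x.
- screwdriver: Yellow-handled screwdriver, 160 mm long, lying flat, loose; leave it. Origin: on the bench under its middle, its length along x.
Things that resemble listed ones, but are neither listed nor needed, are in the scene too. Several things have the shape of the spherometer; the one meant has the colours described above.

How it is judged:
At the end, for the whole second after the job is handed in: The spherometer stands free and still on the convex lens, its axis within 8 mm of the crown and within 0.12 rad of upright, its feet on the glass (origin 3 to 6.5 mm below the crown) and its plunger pushed in 3.7 to 5.7 mm (horizontal distance between spherometer and crown below 0.008 m and angle between spherometer's own z axis and vertical below 0.12 rad and z of spherometer in the frame of crown between -0.0065 and -0.003 m and value of joint plunger between 0.0037 and 0.0057 m and contact force between spherometer and lens above 1.5 N and linear speed of spherometer below 0.01 m/s and angular speed of spherometer below 0.1 rad/s); the robot touches nothing.
It fails at once if the gripper touches the lens, the mirror or their holders (contact force between the fingers and lens above 1 N or contact force between the fingers and mirror above 1 N).
It fails at once if the spherometer touches the mirror or its holder (contact force between spherometer and mirror above 1 N).
It fails at once if the spherometer is pressed hard (over 40 N) on the lens (contact force between spherometer and lens above 40 N).
It fails at once if a bystander is moved by more than 30 mm (distance of any of blower, bottle, tissue_box, caliper, screwdriver from where it was at the start of the episode above 0.03 m).
It fails at once if the spherometer is dropped or falls over: out of the grip it moves faster than 0.3 m/s, as after a fall of more than about 5 mm (contact force between the fingers and spherometer below 0.1 N and linear speed of spherometer above 0.3 m/s).
It also fails if it takes over 38 s, if anything falls off the work surface, if the arm or the gripper's body presses on something with over 40 N, if the wrist force passes 120 N, or if a joint passes its speed limit or range.

ROBOT

A 6-joint arm with a two-finger parallel gripper is mounted at the origin on the work surface. World frame = base frame: x ahead of the robot, y to its left, z up, the work surface at z = 0. Lengths are in m, angles in rad, forces in N, time in s.
With the tool pointing down it reaches from about 0.325 to 0.9 m from the base axis. Payload 6.1 kg.
Tool frame: the origin (TCP) lies between the finger pads, 19 mm behind the fingertips; this is the grasp point; z points along the fingers, y is the direction in which the jaws open and shut (so a half turn about z gives the same grasp; the last joint's range is limited). The gripper opens to 85 mm and grips with 20 to 120 N. Pads are 22 mm wide; open, the fingers measure 114 mm over their backs; the gripper's body (76 mm by 85 mm) begins 54 mm behind the grasp point. The pads swing forward as they close: fully open they stand 13 mm farther back than shut.
Start: joints at [1.183, 0.22, 1.526, -0, 1.395, -0.126], TCP at [0.162, 0.604, 0.25] pointing down, gripper open.
Joint ranges: [-2.98, 2.98], [-0.91, 2.08], [0.09, 2.57], [-1.24, 4.39], [0.2, 2.65], [-2.68, 2.68]. Speed limits (rad/s): [2.57, 2.57, 3.01, 3.14, 3.14, 3.14].

INTERFACE

Orientations are given as a rotation vector (axis times angle).
In Python, from rig import get_obs, read_camera, hand_in gives the robot as it stands. The module is installed in compiled form; this text tells all that it offers.
- The arm moves only by the shell command python3 -m pendant 'ROWS' [FORCE]. ROWS is JSON, a list of rows, each an object with "dp": the shift along the tool's x, y, z scaled (see below), a list of three; "rot": the turn, a rotation vector about the tool's x, y, z scaled (see below), a list of three; "fingers": the closure, from -1 (fully open) to 1 (shut). A call has 1 to 20 rows; each row is the pose to reach, as a shift and turn from the pose measured when the call began, along the tool's axes at that moment, turning the shorter way round; what a row does not reach only later rows make up. The controller multiplies each number of a shift by 0.1 m and each number of a turn by pi rad. A row lasts 1/10 s, in which the tool goes at most 50 mm and 8.59 degrees, less where a joint would pass 70% of its speed; a pose out of reach is approached as far as the arm can. A call with a number of a shift or a turn outside -1 to 1 is refused whole. A call with a gripper value outside its range is refused whole. The fingers move at their own pace and stop on an object; FORCE is the grip in N (left out, the last holds). Time passes only in rows, so rows that repeat a pose let the fingers close. It gives the time, the measured TCP pose, the force and the opening at its end, in the units of the state.
- get_obs(): the state, without advancing time (a new reading comes with each control period).
- read_camera(name): name is "side" or "top" or "wrist"; returns a dict with "image" (480x640x3 uint8, red, green, blue), "K" (3x3 intrinsics, pixels), "T" (4x4, takes a point from camera to world coordinates). Camera axes: x right, y down, z forward; pixel columns grow to the right and rows downward; lengths in m; the calibration is good to about 2 mm. A picture is of the moment at which its call begins. There is no depth.
- hand_in(): hands the job in, once; it reports no verdict.
The state is a dict: "t": time; "q": joint angles; "joint_vel": joint speeds; "joint_torque": joint torques, N m; "ee_pos": TCP position; "orientation": TCP orientation; "force": force on the tool from outside, world axes, zero at the start; "ft_torque": the same for the moment, N m; "opening": finger opening in m.
Only numpy, scipy, OpenCV 4.12 (cv2) and the standard library are available. Lean on these libraries where they do the work, as an engineer would, in place of code of your own. Each camera call takes 0.05 s, during which the arm holds its last target. There are 200 camera calls.

## Working session

There is one attempt and no reset: what is moved stays moved. The work goes in short steps, Python scripts to look and compute and a shell command to move; the robot and the scene stay as the last step left them, time stands still between calls to the robot, and variables do not carry over. Pictures are saved under pics/ and viewed, about 8 in all and at most 12, crops included, and the job is handed in when it is done.

```bash
mkdir -p pics; cat > h.py <<'E'
import numpy as np,cv2
from rig import get_obs,read_camera,hand_in
def shot(n,f):
    r=read_camera(n); cv2.imwrite('pics/'+f+'.png',r['image'][:,:,::-1]); np.savez('pics/'+f+'.npz',K=r['K'],T=r['T']); return r
def ray(f,u,v):
    d=np.load('pics/'+f+'.npz'); T=d['T']; r=T[:3,:3]@np.linalg.solve(d['K'],[u,v,1]); return T[:3,3],r
def atz(f,u,v,z):
    c,r=ray(f,u,v); return c+r*(z-c[2])/r[2]
def proj(f,p):
    d=np.load('pics/'+f+'.npz'); T=d['T']; q=d['K']@(T[:3,:3].T@(np.array(p)-T[:3,3])); return q[:2]/q[2]
E
python3 - <<'E'
from h import *
for n in('top','side'):
    r=shot(n,n+'1'); print(n,r['T'].round(3).tolist(),r['K'][0,0])
o=get_obs(); print(o['t'],o['ee_pos'],o['orientation'],o['force'],o['opening'])
a=cv2.imread('pics/top1.png')
E
```

```text
top [[0.021, -0.994, 0.109, 0.46], [-1.0, -0.02, 0.014, -0.059], [-0.012, -0.109, -0.994, 1.389], [0.0, 0.0, 0.0, 1.0]] 567.294622108165
side [[0.981, -0.115, 0.156, 0.392], [-0.193, -0.512, 0.837, -1.129], [-0.016, -0.851, -0.524, 0.766], [0.0, 0.0, 0.0, 1.0]] 504.8228480306184
0.1 [0.16157452 0.60320288 0.24897923] [-4.10010173e-01 -3.11427510e+00  2.74548085e-03] [0.96868338 0.05913887 0.23284754] 0.08523436483977134
```

View pics/top1.png

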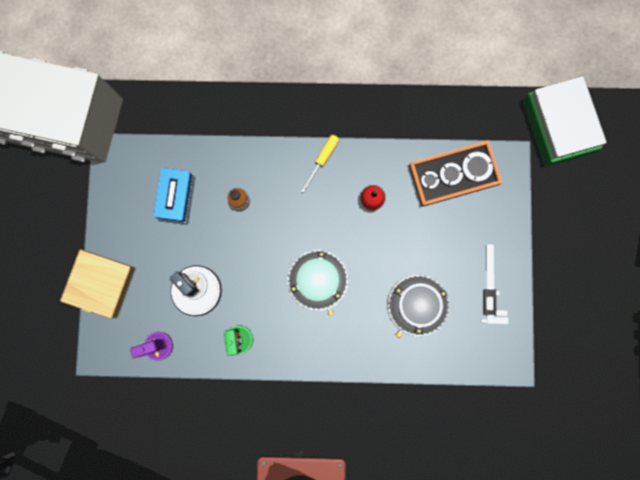

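View pics/side1.png

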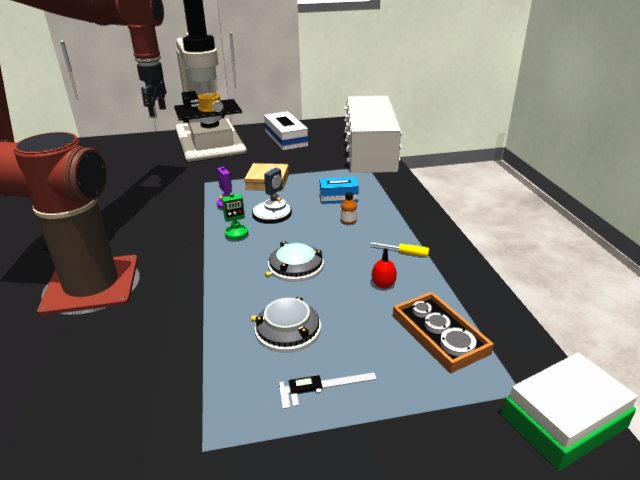

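Three things have the spherometer's shape: dark blue-grey on the white flat (top 185,283; side 273,190), purple (top 152,346) and green (top 238,340). The one on the flat fits, with its dark blue-grey housing and steel ring. The lens is the green dome (top 318,280) and the mirror is silvery (top 420,304). I'll confirm in an enlarged crop.

```bash
python3 - <<'E'
from h import *
a=cv2.imread('pics/top1.png');b=cv2.imread('pics/side1.png')
f=lambda im,x,y,w,h:cv2.resize(im[y:y+h,x:x+w],(400,300),interpolation=cv2.INTER_CUBIC)
c=np.vstack([np.hstack([f(a,160,248,80,75 if 0 else 60),f(a,278,250,80,60)]),np.hstack([f(b,235,165,80,60),f(b,255,235,80,60)])])
cv2.imwrite('pics/crop1.png',c)
for n,u,v,z in(('flat',196,290,.018),('lens',319,280,.04),('mir',419,305,.04),('housing',185,283,.146)):print(n,atz('top1',u,v,z).round(4))
E
```

```text
flat [0.4911 0.2637 0.018 ]
lens [ 0.5205 -0.0333  0.04  ]
mir [ 0.4665 -0.2704  0.04  ]
housing [0.503  0.2585 0.146 ]
```

View pics/crop1.png

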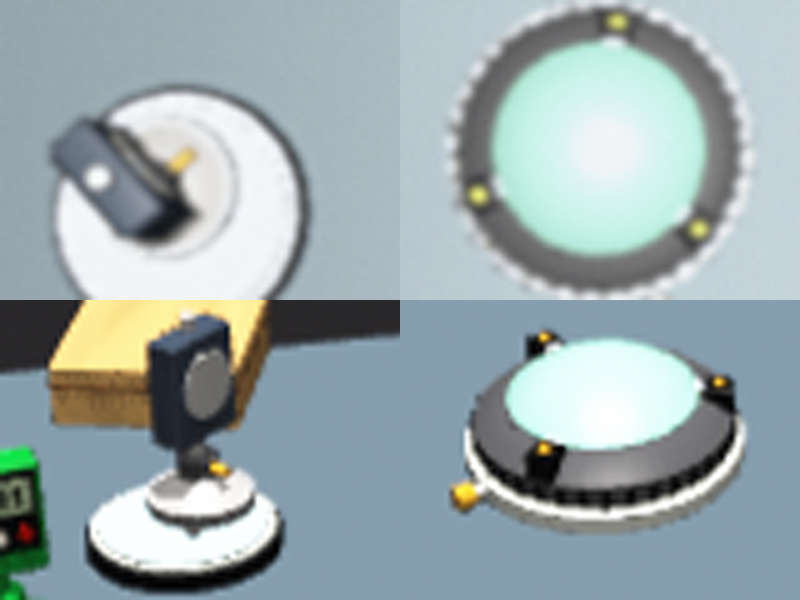

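Crop 1 confirms it: dark blue-grey housing, grey back dial and steel ring, standing on the white flat. The cap is at about top (179.4,284), and the housing's long side runs right-down in the picture. Next I fit the lens edge and work out the first move.

```bash
cat >> h.py <<'E'
from scipy.spatial.transform import Rotation as R
def lensfit(f,z=.038):
    a=cv2.cvtColor(cv2.imread('pics/'+f+'.png'),cv2.COLOR_BGR2HSV)
    b=cv2.imread('pics/'+f+'.png').astype(int)
    m=((b[:,:,1]-b[:,:,2]>8)&(b[:,:,1]>150)&(b[:,:,1]>=b[:,:,0])).astype('uint8')
    c=max(cv2.findContours(m,cv2.RETR_EXTERNAL,cv2.CHAIN_APPROX_NONE)[0],key=cv2.contourArea)
    c=cv2.convexHull(c)[:,0]
    p=np.array([atz(f,*q,z)[:2] for q in c]).astype('float32')
    print(f,'fit',cv2.fitEllipse(p),'mean circle',cv2.minEnclosingCircle(p))
def togo(p,ang):
    "rows shift/turn to world TCP p, pointing down, tool y at angle ang (mod pi)"
    o=get_obs(); M=R.from_rotvec(o['orientation']).as_matrix(); best=None
    for a in(ang,ang+np.pi):
        y=np.array([np.cos(a),np.sin(a),0]);z=np.array([0,0,-1.]);D=np.c_[np.cross(y,z),y,z]
        r=R.from_matrix(M.T@D).as_rotvec()
        if best is None or np.linalg.norm(r)<np.linalg.norm(best):best=r
    print('t',o['t'],'dp',(M.T@(np.array(p)-o['ee_pos'])/.1).round(3),'rot',(best/np.pi).round(4),'dist',np.linalg.norm(np.array(p)-o['ee_pos']),'q',o['q'].round(3))
E
python3 - <<'E'
from h import *
lensfit('top1');lensfit('side1')
p=atz('top1',179.4,284,.156);print(p, proj('side1',p))
q=[atz('top1',160+u/5,248+v/5,.146) for u,v in((92,120),(170,200),(55,155),(125,240))]
print([x.round(4) for x in q]); print([np.degrees(np.arctan2(*(q[i]-q[j])[1::-1])) for i,j in((0,1),(2,3))])
togo([p[0],p[1],.25],np.radians(43))
E
```

```text
top1 fit ((0.5221659541130066, -0.029501890763640404), (0.10288288444280624, 0.10405240952968597), 178.8211212158203) mean circle ((0.5219289660453796, -0.029161980375647545), 0.052476897835731506)
side1 fit ((0.5221531391143799, -0.03214693441987038), (0.10142055153846741, 0.10361862927675247), 178.1314239501953) mean circle ((0.522511899471283, -0.031935952603816986), 0.05233593285083771)
[0.50027004 0.26810316 0.156     ] [271.23178396 166.71585913]
[array([0.5269, 0.2742, 0.146 ]), array([0.4925, 0.2382, 0.146 ]), array([0.5112, 0.2898, 0.146 ]), array([0.4747, 0.2572, 0.146 ])]
[np.float64(46.36072700340463), np.float64(41.78309639663075)]
t 0.1 dp [-4.139 -2.36  -0.007] rot [-6.000e-04  1.000e-04  1.778e-01] dist 0.47645305654105086 q [ 1.183  0.221  1.528 -0.     1.395 -0.126]
```

```bash
M='python3 -m pendant'
python3 -m pendant '[{"dp":[-0.42,-0.24,0],"rot":[0,0,0],"fingers":-1},{"dp":[-0.83,-0.47,0],"rot":[0,0,0],"fingers":-1},{"dp":[-0.83,-0.47,0],"rot":[0,0,0],"fingers":-1}]'
python3 -m pendant '[{"dp":[-0.42,-0.24,0],"rot":[0,0,0],"fingers":-1},{"dp":[-0.83,-0.47,0],"rot":[0,0,0],"fingers":-1},{"dp":[-0.83,-0.47,0],"rot":[0,0,0],"fingers":-1}]'
python3 -m pendant '[{"dp":[-0.42,-0.24,0],"rot":[0,0,0],"fingers":-1},{"dp":[-0.83,-0.47,0],"rot":[0,0,0],"fingers":-1},{"dp":[-0.83,-0.47,0],"rot":[0,0,0],"fingers":-1}]'
python3 -m pendant '[{"dp":[-0.42,-0.24,0],"rot":[0,0,0],"fingers":-1},{"dp":[-0.83,-0.47,0],"rot":[0,0,0],"fingers":-1},{"dp":[-0.83,-0.47,0],"rot":[0,0,0],"fingers":-1}]'
python3 - <<'E'
from h import *
togo([.5003,.268,.25],np.radians(43.5))
E
```

```text
t: 0.4
ee_pos: [0.2328, 0.5331, 0.2483]
orientation: [0.416, 3.113, -0.007]
force: [0.5, 0.7, -0.5]
opening: 0.0853
t: 0.7
ee_pos: [0.3038, 0.4627, 0.2482]
orientation: [0.424, 3.111, -0.01]
force: [-0.1, 0.8, 0.5]
opening: 0.0854
t: 1.0
ee_pos: [0.3743, 0.3922, 0.2485]
orientation: [0.432, 3.108, -0.012]
force: [-0.9, 0.2, -0.0]
opening: 0.0853
t: 1.3
ee_pos: [0.4442, 0.3217, 0.2491]
orientation: [0.439, 3.106, -0.013]
force: [-0.1, 0.5, -0.3]
opening: 0.0854
t 1.3 dp [-0.688 -0.36  -0.002] rot [-0.0019  0.0024  0.1689] dist 0.07763557397535238 q [ 0.488  0.04   1.726 -0.01   1.376 -0.799]
```

```bash
python3 -m pendant '[{"dp":[-0.35,-0.18,0],"rot":[0,0,0.04],"fingers":-1},{"dp":[-0.69,-0.36,0],"rot":[-0.002,0.002,0.08],"fingers":-1},{"dp":[-0.69,-0.36,0],"rot":[-0.002,0.002,0.12],"fingers":-1},{"dp":[-0.69,-0.36,0],"rot":[-0.002,0.002,0.17],"fingers":-1},{"dp":[-0.69,-0.36,0],"rot":[-0.002,0.002,0.17],"fingers":-1},{"dp":[-0.69,-0.36,0],"rot":[-0.002,0.002,0.17],"fingers":-1}]'
python3 - <<'E'
from h import *
r=shot('wrist','w1');o=get_obs();print(r['T'].round(3).tolist(),r['K'][0,0])
togo([.5003,.268,.25],np.radians(43.5)); 
for z in(.156,.146,.02):print(z,proj('w1',[.5003,.268,z]))
print(R.from_rotvec(o['orientation']).as_matrix().round(3))
E
```

```text
t: 1.9
ee_pos: [0.4999, 0.269, 0.2495]
orientation: [1.238, 2.886, 0.0]
force: [0.4, -0.2, 0.3]
opening: 0.0856
[[0.725, 0.659, 0.2, 0.45], [0.689, -0.694, -0.211, 0.322], [-0.0, 0.29, -0.957, 0.374], [0.0, 0.0, 0.0, 1.0]] 386.6645719988981
t 1.95 dp [-0.009 -0.003 -0.004] rot [0.0001 0.0003 0.0003] dist 0.001086258590925397 q [ 3.550e-01  8.400e-02  1.680e+00 -1.000e-03  1.377e+00 -4.050e-01]
0.156 [319.0541099  257.79850618]
0.146 [319.08185467 252.62368194]
0.02 [319.30524474 210.95801455]
[[-0.689  0.725  0.001]
 [ 0.725  0.689 -0.   ]
 [-0.001  0.    -1.   ]]
```

View pics/w1.png

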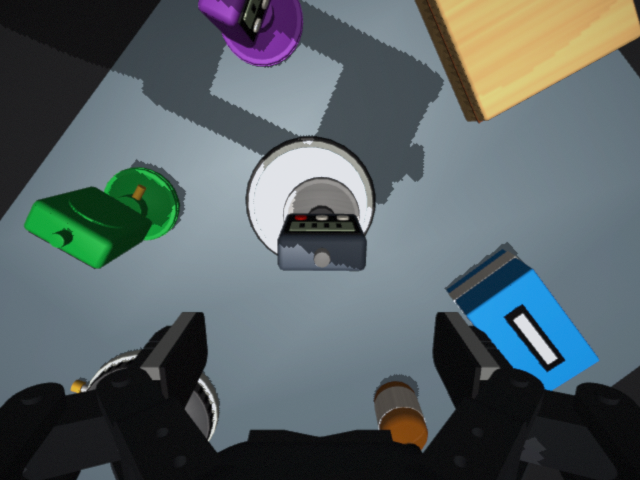

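The wrist view shows the blue-grey housing straight below: cap at (321,260), front and back edges horizontal, display toward the top. That is about 2 px from where I predicted it, so I descend with a small correction.

```bash
python3 - <<'E'
from h import *
p=atz('w1',321.3,260,.156);print(p);togo([p[0],p[1],.123],np.radians(43.5))
E
```

```text
[0.50222637 0.26791807 0.156     ]
t 1.95 dp [-0.022  0.009  1.266] rot [0.0001 0.0003 0.0003] dist 0.1266135761804366 q [ 3.550e-01  8.400e-02  1.680e+00 -1.000e-03  1.377e+00 -4.050e-01]
```

```bash
python3 -m pendant '[{"dp":[-0.02,0.01,0.2],"rot":[0,0,0],"fingers":-1},{"dp":[-0.02,0.01,0.5],"rot":[0,0,0],"fingers":-1},{"dp":[-0.02,0.01,0.7],"rot":[0,0,0],"fingers":-1},{"dp":[-0.02,0.01,0.7],"rot":[0,0,0],"fingers":-1}]'
python3 -m pendant '[{"dp":[0,0,0.15],"rot":[0,0,0],"fingers":-1},{"dp":[0,0,0.3],"rot":[0,0,0],"fingers":-1},{"dp":[0,0,0.45],"rot":[0,0,0],"fingers":-1},{"dp":[0,0,0.56],"rot":[0,0,0],"fingers":-1},{"dp":[0,0,0.56],"rot":[0,0,0],"fingers":-1},{"dp":[0,0,0.56],"rot":[0,0,0],"fingers":-1}]'
python3 - <<'E'
from h import *
togo([.5022,.268,.123],np.radians(43.5)); shot('wrist','w2')
E
```

```text
t: 2.35
ee_pos: [0.4994, 0.2679, 0.176]
orientation: [-1.233, -2.885, 0.007]
force: [-0.0, -0.2, 0.4]
opening: 0.0854
t: 2.95
ee_pos: [0.4992, 0.2677, 0.1199]
orientation: [-1.233, -2.885, 0.007]
force: [-0.2, -0.5, -0.4]
opening: 0.0857
t 2.95 dp [-0.019  0.023 -0.032] rot [-0.0019 -0.0007  0.0013] dist 0.004366046305782283 q [ 3.530e-01  2.160e-01  1.789e+00 -1.000e-03  1.143e+00 -4.100e-01]
```

View pics/w2.png

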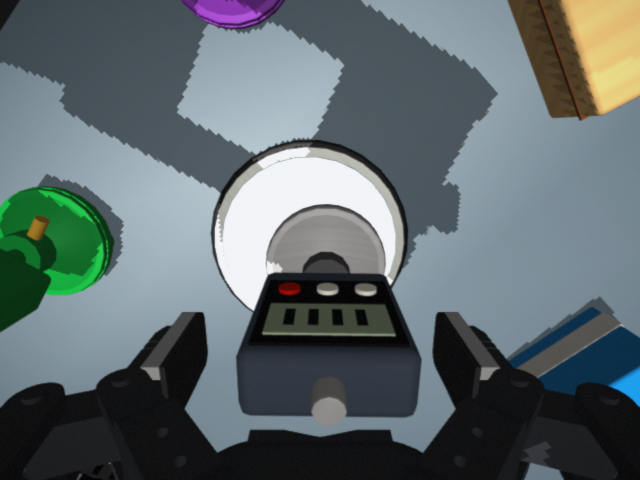

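Wrist view: the open fingers straddle the housing. Its centre is near u=328 and the fingers' centre near 320, so it sits about 2 mm toward +y of the tool. I centre on it, then close.

```bash
python3 -m pendant '[{"dp":[-0.02,0.023,-0.03],"rot":[0,0,0],"fingers":-1},{"dp":[-0.02,0.023,-0.03],"rot":[-0.002,-0.001,0.001],"fingers":-1},{"dp":[-0.02,0.023,-0.03],"rot":[-0.002,-0.001,0.001],"fingers":0},{"dp":[-0.02,0.023,-0.03],"rot":[-0.002,-0.001,0.001],"fingers":1},{"dp":[-0.02,0.023,-0.03],"rot":[-0.002,-0.001,0.001],"fingers":1},{"dp":[-0.02,0.023,-0.03],"rot":[-0.002,-0.001,0.001],"fingers":1},{"dp":[-0.02,0.023,-0.03],"rot":[-0.002,-0.001,0.001],"fingers":1},{"dp":[-0.02,0.023,-0.03],"rot":[-0.002,-0.001,0.001],"fingers":1},{"dp":[-0.02,0.023,-0.03],"rot":[-0.002,-0.001,0.001],"fingers":1},{"dp":[-0.02,0.023,-0.03],"rot":[-0.002,-0.001,0.001],"fingers":1}]' 60
```

```text
t: 4.0
ee_pos: [0.5029, 0.2682, 0.1239]
orientation: [1.238, 2.885, 0.002]
force: [-0.5, 0.9, 4.3]
opening: 0.0554
```

```bash
python3 -m pendant '[{"dp":[0,0,-0.05],"rot":[0,0,0],"fingers":1},{"dp":[0,0,-0.15],"rot":[0,0,0],"fingers":1},{"dp":[0,0,-0.35],"rot":[0,0,0],"fingers":1},{"dp":[0,0,-0.6],"rot":[0,0,0],"fingers":1},{"dp":[0,0,-0.8],"rot":[0,0,0],"fingers":1},{"dp":[0,0,-0.8],"rot":[0,0,0],"fingers":1}]'
python3 - <<'E'
from h import *
togo([.522,-.0308,.205],np.radians(43.5))
E
```

```text
t: 4.6
ee_pos: [0.5042, 0.2688, 0.2071]
orientation: [1.236, 2.881, 0.007]
force: [0.5, 0.8, -4.7]
opening: 0.0555
t 4.6 dp [-2.293 -1.936  0.016] rot [0.0021 0.0012 0.0003] dist 0.30009133625288464 q [ 3.520e-01  1.220e-01  1.721e+00 -1.000e-03  1.291e+00 -4.080e-01]
```

```bash
python3 -m pendant '[{"dp":[-0.12,-0.1,0],"rot":[0,0,0],"fingers":1},{"dp":[-0.32,-0.27,0],"rot":[0,0,0],"fingers":1},{"dp":[-0.54,-0.46,0],"rot":[0,0,0],"fingers":1},{"dp":[-0.76,-0.645,0],"rot":[0,0,0],"fingers":1}]'
python3 -m pendant '[{"dp":[-0.22,-0.19,0],"rot":[0,0,0],"fingers":1},{"dp":[-0.44,-0.37,0],"rot":[0,0,0],"fingers":1},{"dp":[-0.66,-0.56,0],"rot":[0,0,0],"fingers":1},{"dp":[-0.76,-0.645,0],"rot":[0,0,0],"fingers":1}]'
python3 -m pendant '[{"dp":[-0.22,-0.19,0],"rot":[0,0,0],"fingers":1},{"dp":[-0.44,-0.37,0],"rot":[0,0,0],"fingers":1},{"dp":[-0.6,-0.51,0],"rot":[0,0,0],"fingers":1},{"dp":[-0.7,-0.6,0],"rot":[0,0,0],"fingers":1},{"dp":[-0.7,-0.6,0],"rot":[0,0,0],"fingers":1},{"dp":[-0.7,-0.6,0],"rot":[0,0,0],"fingers":1}]'
python3 - <<'E'
from h import *
togo([.522,-.0308,.205],np.radians(43.5))
for n in('wrist','side','top'): shot(n,n[0]+'3')
o=get_obs();print(o['ee_pos'],o['force'])
a=cv2.imread('pics/w3.png');b=cv2.imread('pics/s3.png')
x,y=map(int,proj('s3',o['ee_pos']-[0,0,.05]))
c=cv2.resize(b[y-75:y+75,x-100:x+100],(400,300),interpolation=cv2.INTER_CUBIC)
t=cv2.imread('pics/t3.png');u,v=map(int,proj('t3',[.522,-.03,.05]));t=cv2.resize(t[v-60:v+60,u-80:u+80],(400,300),interpolation=cv2.INTER_CUBIC)
cv2.imwrite('pics/c3.png',np.hstack([cv2.resize(a,(400,300))*1,c]));cv2.imwrite('pics/w3big.png',np.vstack([np.hstack([cv2.resize(a,(400,300)),c]),np.hstack([t,t*0])]))
E
```

```text
t: 5.0
ee_pos: [0.5084, 0.1674, 0.2048]
orientation: [1.237, 2.884, 0.004]
force: [0.2, -1.7, -4.4]
opening: 0.0549
t: 5.4
ee_pos: [0.5128, 0.065, 0.2028]
orientation: [1.241, 2.885, -0.0]
force: [0.2, 0.5, -4.6]
opening: 0.055
t: 6.0
ee_pos: [0.517, -0.0267, 0.2022]
orientation: [-1.242, -2.885, -0.0]
force: [-0.3, 0.5, -4.1]
opening: 0.0554
t 6.0 dp [-0.064  0.008 -0.028] rot [ 0.     -0.0002 -0.0004] dist 0.007066193171573958 q [-0.204  0.003  1.855  0.     1.284 -0.962]
[ 0.51722907 -0.02615378  0.20258529] [ 0.01326286 -0.66006499 -4.33774626]
```

View pics/w3big.png

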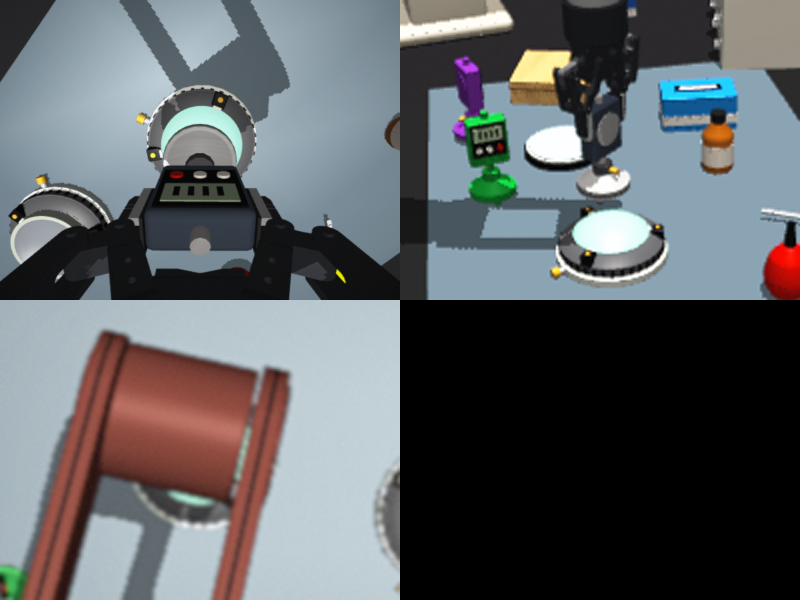

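The combined picture shows the spherometer hanging upright, ring and stem in line with the housing, above the green-topped lens. The mirror is at lower left, clear. I now measure the lens centre against the held instrument from the wrist picture.

```bash
python3 - <<'E'
from h import *
from scipy.optimize import least_squares
b=cv2.imread('pics/w3.png').astype(int)
m=((b[:,:,1]-b[:,:,2]>25)&(b[:,:,1]>110)).astype('uint8')
m[:,:220]=0;m[:,430:]=0;m[:140]=0;m[290:]=0
P=[]
for u in range(258,388,3):
    k=np.where(m[:,u])[0]
    if len(k):P.append((u,k[0]))
P=np.array(P);print(P[::5].tolist())
X=np.array([atz('w3',u,v,.038)[:2] for u,v in P])
for rad in (.05,.0515,None):
    f=(lambda s:np.hypot(*(X-s[:2]).T)-rad) if rad else (lambda s:np.hypot(*(X-s[:2]).T)-s[2])
    r=least_squares(f,[.52,-.03,.05],loss='soft_l1',f_scale=.001);print(rad,r.x.round(4),r.cost)
# cap and ring of spherometer
o=get_obs();e=o['ee_pos'];Z=e[2]+.0321
print('cap exp',proj('w3',[e[0],e[1],Z]),'ring exp side', proj('s3',[e[0],e[1],e[2]-.085]))
w=cv2.imread('pics/w3.png')[300:540,180:440];s=cv2.imread('pics/s3.png');u,v=map(int,proj('s3',e-[0,0,.05]));print('s crop org',u-40,v-50)
c=np.hstack([cv2.resize(cv2.imread('pics/w3.png')[220:460,240:400],(400,600),interpolation=2),cv2.resize(s[v-50:v+55,u-35:u+35],(400,600),interpolation=2)]);print(u-35)
cv2.imwrite('pics/c4.png',c)
E
```

```text
[[258, 222], [273, 191], [288, 178], [303, 172], [318, 169], [333, 170], [348, 176], [363, 183], [378, 199]]
0.05 [ 0.5223 -0.0297  0.05  ] 2.698429295338353e-06
0.0515 [ 0.5235 -0.031   0.05  ] 3.7938405942312265e-06
None [ 0.5227 -0.0301  0.0505] 2.3641325621702012e-06
cap exp [321.65701742 396.29889335] ring exp side [291.45229839 225.96112628]
s crop org 250 163
255
```

View pics/c4.png

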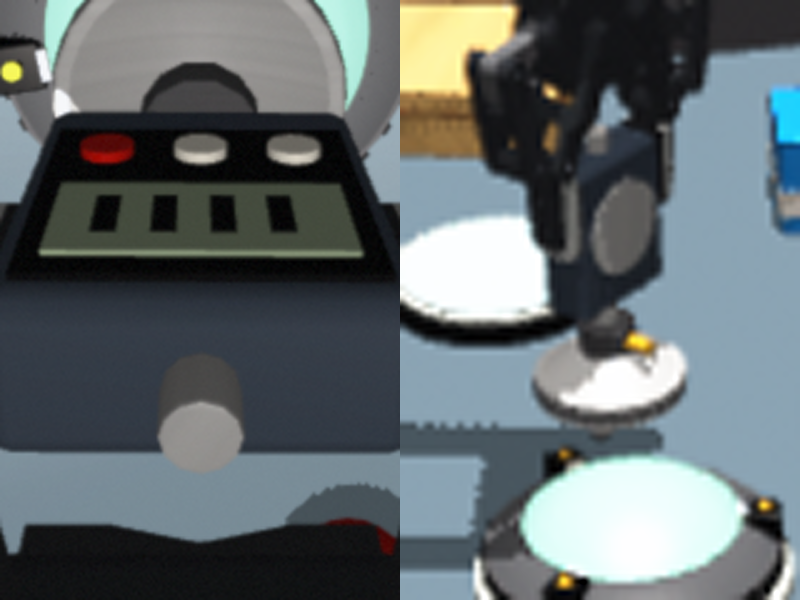

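Lens centre estimates agree: wrist (.5225,-.030), top (.522,-.0295), side (.522,-.032). The cap is at (320.4,394) against a predicted (321.7,396), and the ring in the side view matches to 0.5 px, so it is held centred and upright. Next I align and descend in steps.

```bash
python3 - <<'E'
from h import *
togo([.5223,-.0302,.170],np.radians(43.5))
E
```

```text
t 6.15 dp [-0.064  0.009  0.326] rot [0.0001 0.0001 0.0001] dist 0.033224796839818646 q [-0.203  0.003  1.854  0.     1.284 -0.963]
```

```bash
python3 -m pendant '[{"dp":[-0.03,0,0.05],"rot":[0,0,0],"fingers":1},{"dp":[-0.064,0.01,0.15],"rot":[0,0,0],"fingers":1},{"dp":[-0.064,0.01,0.25],"rot":[0,0,0],"fingers":1},{"dp":[-0.064,0.01,0.32],"rot":[0,0,0],"fingers":1},{"dp":[-0.064,0.01,0.32],"rot":[0,0,0],"fingers":1},{"dp":[-0.064,0.01,0.32],"rot":[0,0,0],"fingers":1}]'
python3 - <<'E'
from h import *
togo([.5223,-.0302,.161],np.radians(43.5))
E
```

```text
t: 6.75
ee_pos: [0.5221, -0.03, 0.1702]
orientation: [-1.239, -2.886, 0.0]
force: [0.1, -0.5, -4.6]
opening: 0.0553
t 6.75 dp [-0.002 -0.     0.092] rot [-0.0001 -0.0002  0.0001] dist 0.00916893611510494 q [-0.208  0.05   1.87   0.     1.222 -0.968]
```

```bash
python3 -m pendant '[{"dp":[0,0,0.02],"rot":[0,0,0],"fingers":1},{"dp":[0,0,0.04],"rot":[0,0,0],"fingers":1},{"dp":[0,0,0.06],"rot":[0,0,0],"fingers":1},{"dp":[0,0,0.08],"rot":[0,0,0],"fingers":1},{"dp":[0,0,0.09],"rot":[0,0,0],"fingers":1},{"dp":[0,0,0.09],"rot":[0,0,0],"fingers":1}]'
python3 -m pendant '[{"dp":[0,0,0.01],"rot":[0,0,0],"fingers":1},{"dp":[0,0,0.015],"rot":[0,0,0],"fingers":1},{"dp":[0,0,0.015],"rot":[0,0,0],"fingers":1}]'
```

```text
t: 7.35
ee_pos: [0.5222, -0.03, 0.1612]
orientation: [-1.239, -2.886, 0.0]
force: [-0.3, -0.3, -4.0]
opening: 0.0556
t: 7.65
ee_pos: [0.5222, -0.0301, 0.1596]
orientation: [-1.239, -2.886, 0.0]
force: [0.6, -0.1, -4.3]
opening: 0.0554
```

```bash
for i in 1 2 3; do python3 -m pendant '[{"dp":[0,0,0.003],"rot":[0,0,0],"fingers":1},{"dp":[0,0,0.006],"rot":[0,0,0],"fingers":1},{"dp":[0,0,0.006],"rot":[0,0,0],"fingers":1}]'; done | grep -E 'ee_pos|force'
```

```text
ee_pos: [0.5222, -0.0301, 0.159]
force: [-0.4, 0.2, -3.0]
ee_pos: [0.5223, -0.0301, 0.1586]
force: [0.4, 0.8, -2.5]
ee_pos: [0.5225, -0.0301, 0.1584]
force: [-1.6, 0.5, 1.4]
```

```bash
python3 -m pendant '[{"dp":[0,0,0.002],"rot":[0,0,0],"fingers":1},{"dp":[0,0,0.004],"rot":[0,0,0],"fingers":1},{"dp":[0,0,0.004],"rot":[0,0,0],"fingers":1}]'
python3 - <<'E'
from h import *
o=get_obs();print(o['force'],o['ft_torque'],o['ee_pos'])
r=shot('side','s5');shot('wrist','w5');e=o['ee_pos']
u,v=map(int,proj('s5',e-[0,0,.06]));s=cv2.imread('pics/s5.png')
cv2.imwrite('pics/c5.png',cv2.resize(s[v-60:v+60,u-80:u+80],(800,600),interpolation=2))
E
```

```text
t: 8.85
ee_pos: [0.5226, -0.0301, 0.1582]
orientation: [1.239, 2.886, 0.0]
force: [-2.3, -0.3, 2.4]
opening: 0.0552
[-2.26498754 -0.29500945  2.44592565] [0.05400814 0.29713917 0.10067472] [ 0.52262348 -0.03012782  0.15824889]
```

View pics/c5.png

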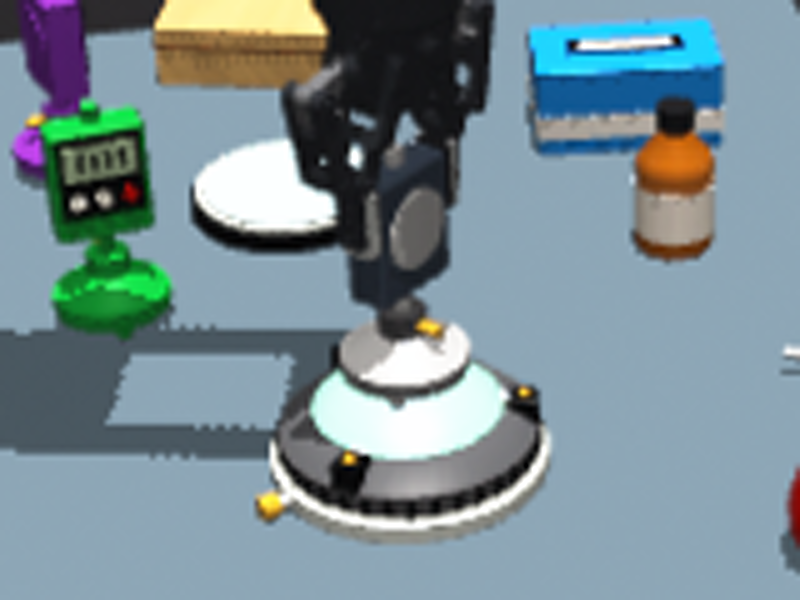

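It is seated and centred by eye: ring centre u≈404, glass centre u≈408. The side force of -2.3 N in x means the -x foot takes most of the load. I lift slightly, shift about 1.5 mm to -x and set it down again.

```bash
python3 -m pendant '[{"dp":[0,0,-0.01],"rot":[0,0,0],"fingers":1},{"dp":[0,0,-0.02],"rot":[0,0,0],"fingers":1},{"dp":[0.01,-0.011,-0.02],"rot":[0,0,0],"fingers":1},{"dp":[0.01,-0.011,-0.02],"rot":[0,0,0],"fingers":1},{"dp":[0.01,-0.011,-0.01],"rot":[0,0,0],"fingers":1},{"dp":[0.01,-0.011,-0.01],"rot":[0,0,0],"fingers":1}]'
for i in 1 2 3 ; do python3 -m pendant '[{"dp":[0,0,0.002],"rot":[0,0,0],"fingers":1},{"dp":[0,0,0.004],"rot":[0,0,0],"fingers":1},{"dp":[0,0,0.004],"rot":[0,0,0],"fingers":1}]'; done | grep -E 'ee_pos|force'
```

```text
t: 9.55
ee_pos: [0.5209, -0.0302, 0.1591]
orientation: [1.239, 2.887, -0.0]
force: [-0.9, -0.3, -2.0]
opening: 0.0551
ee_pos: [0.521, -0.0302, 0.1589]
force: [-1.4, 0.6, -1.3]
ee_pos: [0.5212, -0.0302, 0.1588]
force: [-1.4, 0.4, 0.1]
ee_pos: [0.5213, -0.0302, 0.1586]
force: [-2.2, 0.8, 0.7]
```

Contact begins at the same height as before, and the TCP creeps in +x as it presses. So the side force looks mostly like arm compliance working against friction, not an offset. I return to x≈.522, where the three picture estimates agree, and lower until the lens carries the weight.

```bash
python3 -m pendant '[{"dp":[0,0,-0.01],"rot":[0,0,0],"fingers":1},{"dp":[0,0,-0.025],"rot":[0,0,0],"fingers":1},{"dp":[-0.004,0.004,-0.025],"rot":[0,0,0],"fingers":1},{"dp":[-0.004,0.004,-0.02],"rot":[0,0,0],"fingers":1},{"dp":[-0.004,0.004,-0.01],"rot":[0,0,0],"fingers":1},{"dp":[-0.004,0.004,-0.01],"rot":[0,0,0],"fingers":1}]'
for i in 1 2 3 ; do python3 -m pendant '[{"dp":[0.001,-0.001,0.003],"rot":[0,0,0],"fingers":1},{"dp":[0.001,-0.001,0.005],"rot":[0,0,0],"fingers":1},{"dp":[0.001,-0.001,0.005],"rot":[0,0,0],"fingers":1}]'; done | grep -E 'ee_pos|force'
```

```text
t: 11.05
ee_pos: [0.5217, -0.0302, 0.1593]
orientation: [1.239, 2.886, 0.0]
force: [-0.9, -0.3, -2.9]
opening: 0.0555
ee_pos: [0.5216, -0.0302, 0.1589]
force: [-0.5, 0.2, -2.9]
ee_pos: [0.5217, -0.0302, 0.1586]
force: [-0.1, 1.2, -1.1]
ee_pos: [0.5216, -0.0302, 0.1585]
force: [-1.4, 0.9, 1.3]
```

```bash
python3 -m pendant '[{"dp":[0,0,0],"rot":[0,0,0],"fingers":1},{"dp":[0,0,0],"rot":[0,0,0],"fingers":1}]' 20
python3 -m pendant '[{"dp":[0,0,0],"rot":[0,0,0],"fingers":0.25},{"dp":[0,0,0],"rot":[0,0,0],"fingers":0},{"dp":[0,0,0],"rot":[0,0,0],"fingers":-0.3},{"dp":[0,0,0],"rot":[0,0,0],"fingers":-0.7},{"dp":[0,0,0],"rot":[0,0,0],"fingers":-1},{"dp":[0,0,0],"rot":[0,0,0],"fingers":-1},{"dp":[0,0,0],"rot":[0,0,0],"fingers":-1},{"dp":[0,0,0],"rot":[0,0,0],"fingers":-1}]'
python3 - <<'E'
from h import *
shot('wrist','w6');s=shot('side','s6')['image'][:,:,::-1];e=get_obs()['ee_pos']
u,v=map(int,proj('s6',e-[0,0,.06]));s=s[v-60:v+60,u-55:u+55]
w=cv2.imread('pics/w6.png')
cv2.imwrite('pics/c6.png',np.hstack([cv2.resize(s,(367,400),interpolation=2),cv2.resize(w,(433,400))]))
E
```

```text
t: 12.15
ee_pos: [0.5217, -0.0302, 0.1586]
orientation: [1.239, 2.885, 0.001]
force: [-0.8, 0.6, 0.7]
opening: 0.0554
t: 12.95
ee_pos: [0.5217, -0.0303, 0.1586]
orientation: [1.239, 2.885, 0.001]
force: [0.4, 0.4, -0.4]
opening: 0.0852
```

View pics/c6.png

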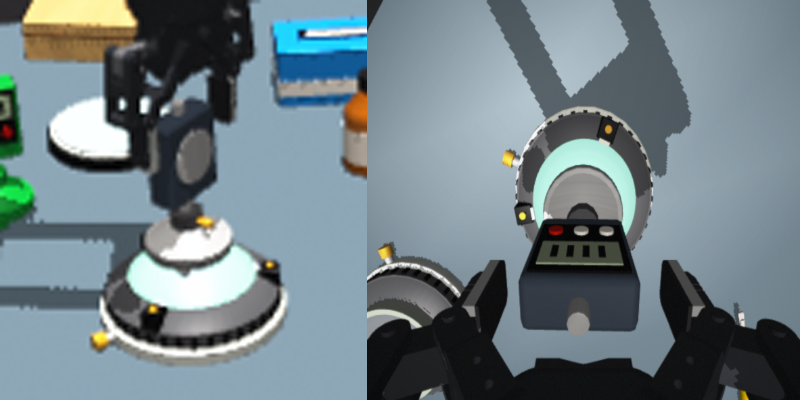

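It stands free on the dome, upright and centred, with the jaws clear on both sides (wrist view: housing 522–638, pads 505 and 662). I retreat straight up and check once more.

```bash
python3 -m pendant '[{"dp":[0,0,-0.1],"rot":[0,0,0],"fingers":-1},{"dp":[0,0,-0.3],"rot":[0,0,0],"fingers":-1},{"dp":[0,0,-0.6],"rot":[0,0,0],"fingers":-1},{"dp":[0,0,-0.95],"rot":[0,0,0],"fingers":-1},{"dp":[0,0,-0.95],"rot":[0,0,0],"fingers":-1},{"dp":[0,0,-0.95],"rot":[0,0,0],"fingers":-1},{"dp":[0,0,-0.95],"rot":[0,0,0],"fingers":-1}]'
python3 - <<'E'
from h import *
w=shot('wrist','w7')['image'][:,:,::-1];s=shot('side','s7')['image'][:,:,::-1]
C=[.5223,-.0302]
for n in'ws':print(n,'pred ring centre top z.083',proj(n+'7',C+[.0833]),'cap top',proj(n+'7',C+[.1903]))
u,v=map(int,proj('s7',C+[.1]));x0,y0=u-50,v-60;print('side org',x0,y0,'scale 5 ; wrist scale .625')
cv2.imwrite('pics/c7.png',np.hstack([cv2.resize(s[y0:y0+100,x0:x0+80],(400,500),interpolation=2),cv2.resize(w[150:400,220:420],(400,500),interpolation=2)]))
E
```

```text
t: 13.75
ee_pos: [0.521, -0.0301, 0.2528]
orientation: [1.239, 2.887, 0.0]
force: [-0.6, 0.1, -0.7]
opening: 0.0852
w pred ring centre top z.083 [320.87209653 226.70764314] cap top [321.43516186 276.95056   ]
s pred ring centre top z.083 [294.27803501 238.01615114] cap top [292.28855464 201.05898547]
side org 243 172 scale 5 ; wrist scale .625
```

View pics/c7.png

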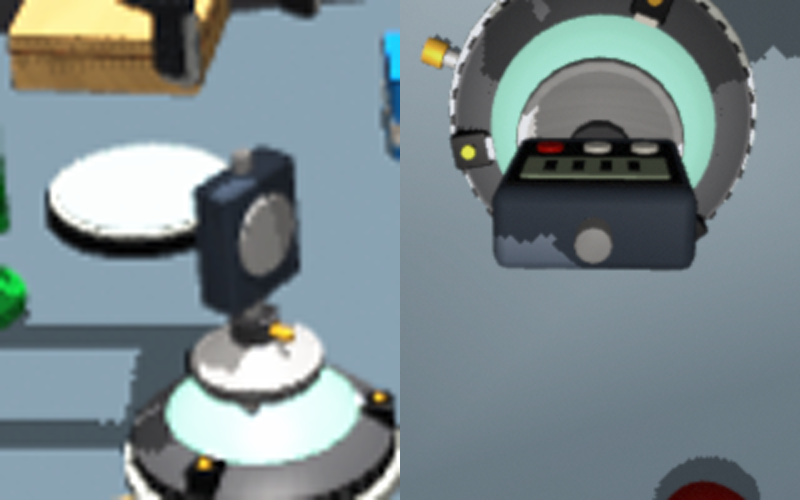

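The final picture shows it standing alone on the dome. The cap is at wrist (317,272) against a predicted (321,277), and at side (291,203) against (292,201), so it is within about 3 mm and tilted by only a few hundredths of a radian. I check that it is still, then hand in.

```bash
python3 -m pendant '[{"dp":[0,0,0],"rot":[0,0,0],"fingers":-1},{"dp":[0,0,0],"rot":[0,0,0],"fingers":-1},{"dp":[0,0,0],"rot":[0,0,0],"fingers":-1},{"dp":[0,0,0],"rot":[0,0,0],"fingers":-1},{"dp":[0,0,0],"rot":[0,0,0],"fingers":-1},{"dp":[0,0,0],"rot":[0,0,0],"fingers":-1},{"dp":[0,0,0],"rot":[0,0,0],"fingers":-1},{"dp":[0,0,0],"rot":[0,0,0],"fingers":-1}]' | head -1
python3 - <<'E'
from h import *
a=cv2.imread('pics/s7.png').astype(int);shot('side','s8');b=cv2.imread('pics/s8.png').astype(int)
d=abs(a-b)[192:262,255:335];print('diff',d.max(),d.mean())
if d.mean()<2: hand_in();print('handed in')
E
```

```text
t: 14.65
diff 19 0.30196428571428574
the job is handed in; nothing more can be done
handed in
```

I moved the blue-grey spherometer from the setting flat to the crown of the convex lens, released it and handed the job in at about 15 s. No verdict is reported.

- **Standing:** after release it stood free with the gripper about 95 mm above the release height. Side pictures taken about 1 s apart showed no movement (mean difference 0.3 grey levels).
- **Centring and tilt:** the last pictures put the spindle cap within about 3 mm of the lens centre and the tilt at a few hundredths of a radian. The lens centre estimates from the three cameras agreed to about 2.5 mm.
- **Set-down force:** the tool reading went from about -4.5 N (hanging weight) to +1.3 N, so the instrument pressed on the lens with about 6 N. An earlier touch reached about 7 N.
- **What disagreed:** there was a side force of up to 2.3 N in x while it was still gripped. A trial shift of 1.5 mm did not remove it. I put it down to arm compliance against friction, went back to the measured centre, and it vanished on release. In the final pictures the cap sat about 4 px off the prediction in the wrist view and about 2 px low in the side view.
- **Not measured:** I had no direct reading of the plunger or of each foot's contact. I judged the seating from the contact height and the pictures.

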